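# Slate the little rain-test deck

## Robot

A 6-joint arm with a two-finger parallel gripper is mounted at the origin on the work surface. World frame = base frame: x ahead of the robot, y to its left, z up, the work surface at z = 0. Lengths are in m, angles in rad, forces in N, time in s.
With the tool pointing down it reaches from about 0.275 to 0.875 m from the base axis. Payload 12.5 kg.
Tool frame: the origin (TCP) lies on the centre line of the jaws, within the pads' length; the fingertips stand 17 mm ahead of it and the grasp point (between the pads) lies 2 mm behind it; y points along the fingers, x is the direction in which the jaws open and shut, and the axes are right-handed (so a half turn about y gives the same grasp; the last joint's range is limited). The gripper opens to 85 mm and grips with 20 to 120 N. Pads are 22 mm wide; open, the fingers measure 114 mm over their backs; the gripper's body (76 mm by 85 mm) begins 54 mm behind the grasp point. The pads swing forward as they close: fully open they stand 13 mm farther back than shut.
Start: joints at [1.108, 0.351, 1.652, -0, 1.139, -0.085], TCP at [0.203, 0.511, 0.248] pointing down, gripper open.
Joint ranges: [-2.75, 2.75], [-0.79, 2.1], [0.01, 2.65], [-1.57, 4.71], [0.07, 3.14], [-2.87, 2.87]. Speed limits (rad/s): [2.22, 2.22, 2.79, 3.14, 3.14, 3.14].

## Interface

Orientations are given as a rotation vector (axis times angle).
In Python, from cell import ctrl gives the robot as it stands.
- The arm moves only by the shell command python3 -m creep 'ROWS' [FORCE]. ROWS is JSON, a list of rows, each a list of 5 numbers: the shift along the world's x, y, z in mm, then the turn about the world's z in degrees, then the opening, from 0 (shut) to 1 (fully open). A call has exactly 5 rows; each row shifts and turns the commanded pose from where the row before left it; what a row does not reach is not made up. A row lasts 1/8 s, in which the tool goes at most 62.5 mm and 10.7 degrees, less where a joint would pass 70% of its speed; a pose out of reach is approached as far as the arm can. A call is refused whole if a number of a shift passes 62.5 or a number of a turn 10.7, either way. A call with a gripper value outside its range is refused whole. The fingers move at their own pace and stop on an object; FORCE is the grip in N (left out, the last holds). Time passes only in rows, so rows that do not move let the fingers close, or fill a call up. It gives the time, the measured TCP pose, the force and the opening at its end, in the units of the state.
- ctrl.read_state(): the state, without advancing time (a new reading comes with each control period).
- ctrl.capture(name): name is "side" or "top" or "wrist"; returns the picture (384x512x3 uint8, blue, green, red); there is no depth.
- ctrl.camera_info(name): a dict with "K" (3x3 intrinsics, pixels), "k1" (the pictures are not rectified: a ray, as slopes to the right and down, at radius r is drawn at 1 + k1 r^2 times it, then the intrinsics apply), "world_to_cam" (4x4, takes a point from world to camera coordinates); the wrist camera has in their place "mount" (4x4, takes a point from camera to tool coordinates, whose origin is the TCP and whose axes are the tool frame's). Camera axes: x right, y up, looking along -z (the intrinsics and any distortion apply to the point x, -y, -z); pixel columns grow to the right and rows downward; lengths in m; the calibration is good to about 2 mm. A picture is of the moment at which its call begins: read the wrist's pose just before it. camera_info takes no time and is no camera call.
- ctrl.hand_in(): hands the job in, once; it reports no verdict.
The state is a dict: "time_s": time; "q": joint angles; "dq": joint speeds; "effort": joint torques, N m; "tool_pos": TCP position; "tcp_rot": TCP orientation; "wrist_force": force on the tool from outside, world axes, zero at the start; "moment": the same for the moment, N m; "gripper_width": finger opening in m.
Only numpy, scipy, OpenCV 4.12 (cv2) and the standard library are available. Lean on these libraries where they do the work, as an engineer would, in place of code of your own. Each camera call takes 0.05 s, during which the arm holds its last target. There are 200 camera calls.

## Task

Slate the pitched test deck from the bottom up with the long side of each slate running up the slope, centred between the rails: first the short slate, flat on the deck with its lower edge against the lip; then one full slate lapped over it with its lower edge level with the lower pair of pointers; then the other full slate lapped over that with its lower edge level with the upper pair. Lay them down rather than dropping them, keep each lower edge within about 5 mm of its pointers, and leave the pointers, the narrow offcut and the glassware where they are, without hitting the retort stand.

Things in the scene. Friction and masses are not known exactly. Their poses are not given: they have to be found in the camera images.
- short_c (a point): centre of a dark grey flat slate 70 mm long (its x), 56 mm wide (its y), 7 mm thick (its z, half-way up here); both ends alike; starts flat on the bench at any of four places. Brittle: lay it, do not let it fall. Grips and slides with ordinary dry friction and stays put on the slope when left. This is the short one.
- full_a_c (a point): centre of a dark grey flat slate 100 mm long (its x), 56 mm wide (its y), 7 mm thick (its z, half-way up here); both ends alike; starts flat on the bench at any of four places. Brittle: lay it, do not let it fall. Grips and slides with ordinary dry friction and stays put on the slope when left. One of two equal full slates (either may go second).
- full_b_c (a point): centre of a dark grey flat slate 100 mm long (its x), 56 mm wide (its y), 7 mm thick (its z, half-way up here); both ends alike; starts flat on the bench at any of four places. Brittle: lay it, do not let it fall. Grips and slides with ordinary dry friction and stays put on the slope when left. The other full slate.
- offcut_c (a point): centre of a narrow slate offcut, 100 x 36 x 7 mm, flat on the bench: not wanted, leave alone
- eaves (a point): on the plywood deck's face, midway between the rails, where it meets the aluminium lip at its foot; 30 mm above the bench. x runs up the slope (18 degrees; from above, within 13 degrees of straight away from the robot), y to the left, z square off the face. The face runs 245 mm up from here, 162 mm wide; the lip is 9 mm high off it, the side rails 6 mm high, 126 mm apart inside.
- line1 (a point): on the deck's face half-way between the lower pair of pointers, on the straight line through their tips: where the lower edge of the second slate goes. Axes as eaves, 36 to 54 mm up the slope from it. The pointers are small flat dark steel diamonds, points inwards, one on each rail, tops 10.5 mm off the face, tips 119 mm apart; they slide along the rails if knocked.
- line2 (a point): the same for the upper pair of pointers, 62 to 80 mm above the lower pair: where the lower edge of the third slate goes. Lapped slates rest on the upper end of the slate below and on the deck with their own upper end, so they lie 5 to 7 degrees flatter than the deck.
- bottle: amber glass bottle, 68 mm across, 190 mm high, origin under its centre: leave alone
- beaker: open glass beaker, 72 mm across, 90 mm high, origin under its centre: leave alone
- jar: small glass jar with a white cap, 52 mm across, 85 mm high, origin under its centre: leave alone
- stand: fixed retort stand: steel rod 12 mm thick and 412 mm high at its origin, foot 130 x 90 mm, with a ring and a glass separating funnel 86 mm wide centred 100 mm along its x, 150 to 410 mm up: keep clear
There are look-alikes about, which are no part of the job. What is shaped like the part that bears full_b_c but orange is not meant. What is shaped like the part that bears short_c but orange is not meant.

How it is judged:
On the way, in this order (a step that is already met when the one before it is completed fails the run):
1. the short slate lies flat on the deck against the lip (x of short_c in the frame of eaves between 0.033 and 0.0395 m and y of short_c in the frame of eaves between -0.008 and 0.008 m and z of short_c in the frame of eaves between 0.001 and 0.006 m and angle between the y axis of short_c and the y axis of eaves, either way round below 0.1 rad), for 0.3 s.
2. a full slate laps over it with its lower edge at the lower pointers (all of step 1 and ((x of full_a_c in the frame of line1 between 0.0445 and 0.0555 m and y of full_a_c in the frame of line1 between -0.008 and 0.008 m and z of full_a_c in the frame of line1 between 0.006 and 0.0135 m and angle between the y axis of full_a_c and the y axis of line1, either way round below 0.1 rad) or (x of full_b_c in the frame of line1 between 0.0445 and 0.0555 m and y of full_b_c in the frame of line1 between -0.008 and 0.008 m and z of full_b_c in the frame of line1 between 0.006 and 0.0135 m and angle between the y axis of full_b_c and the y axis of line1, either way round below 0.1 rad))), for 0.3 s.
3. the other full slate laps over that with its lower edge at the upper pointers (all of step 1 and ((x of full_a_c in the frame of line1 between 0.0445 and 0.0555 m and y of full_a_c in the frame of line1 between -0.008 and 0.008 m and z of full_a_c in the frame of line1 between 0.006 and 0.0135 m and angle between the y axis of full_a_c and the y axis of line1, either way round below 0.1 rad and x of full_b_c in the frame of line2 between 0.0445 and 0.0555 m and y of full_b_c in the frame of line2 between -0.008 and 0.008 m and z of full_b_c in the frame of line2 between 0.006 and 0.0135 m and angle between the y axis of full_b_c and the y axis of line2, either way round below 0.1 rad) or (x of full_b_c in the frame of line1 between 0.0445 and 0.0555 m and y of full_b_c in the frame of line1 between -0.008 and 0.008 m and z of full_b_c in the frame of line1 between 0.006 and 0.0135 m and angle between the y axis of full_b_c and the y axis of line1, either way round below 0.1 rad and x of full_a_c in the frame of line2 between 0.0445 and 0.0555 m and y of full_a_c in the frame of line2 between -0.008 and 0.008 m and z of full_a_c in the frame of line2 between 0.006 and 0.0135 m and angle between the y axis of full_a_c and the y axis of line2, either way round below 0.1 rad))), for 0.3 s.
At the end, for the whole second after the job is handed in: Short slate flat on the deck within 4.5 mm of the lip; a full slate lapped over it and the other over that, their lower edges within 5 mm of the lower and upper pointers; each within 8 mm of the middle and 0.10 rad of square; all at rest (all of step 3 and linear speed of each of short, full_a, full_b below 0.02 m/s); the robot touches nothing.
It fails at once if a slate is dropped or thrown (moves faster than 0.5 m/s with no finger on it) ((contact force between the fingers and short below 0.05 N and linear speed of short above 0.5 m/s) or (contact force between the fingers and full_a below 0.05 N and linear speed of full_a above 0.5 m/s) or (contact force between the fingers and full_b below 0.05 N and linear speed of full_b above 0.5 m/s)).
It fails at once if the bottle, beaker, jar or offcut is moved more than 20 mm or tipped (distance of any of bottle, beaker, jar, offcut_c from where it was at the start of the episode above 0.02 m or angle between any of bottle, beaker, jar, offcut_c's own z axis and vertical above 0.3 rad).
It fails at once if a pointer is knocked more than 5 mm along its rail (distance of any of line1, line2 from where it was at the start of the episode above 0.005 m).
It fails at once if the retort stand is struck (over 10 N) (contact force between any of the arm, the fingers and stand above 10 N).
It also fails if it takes over 61 s, if anything falls off the work surface, if the arm or the gripper's body presses on something with over 40 N, if the wrist force passes 120 N, or if a joint passes its speed limit or range.

## Working session

There is one attempt and no reset: what is moved stays moved. The work goes in short steps, Python scripts to look and compute and a shell command to move; the robot and the scene stay as the last step left them, time stands still between calls to the robot, and variables do not carry over. Pictures are saved under pics/ and viewed, about 8 in all and at most 12, crops included, and the job is handed in when it is done.

```bash
ls; mkdir -p pics; python3 - <<'E'
from cell import ctrl
import cv2,numpy as np
np.set_printoptions(precision=4,suppress=True)
print(ctrl.read_state())
for n in("side","top","wrist"):
    im=ctrl.capture(n);cv2.imwrite(f"pics/{n}0.png",im);print(n,ctrl.camera_info(n))
a=cv2.imread("pics/top0.png");cv2.imwrite("pics/top0b.png",cv2.resize(a,(800,600),interpolation=cv2.INTER_CUBIC))
E
```

```text
pics
{'time_s': 0.0, 'q': array([ 1.1084,  0.3513,  1.6524,  0.    ,  1.1391, -0.0846]), 'dq': array([ 0.0002, -0.001 ,  0.    , -0.0004,  0.0015,  0.0008]), 'effort': array([  0.0011, -50.6105, -29.1411,  -0.    ,   0.0045,  -0.    ]), 'tool_pos': array([0.2027, 0.5109, 0.2477]), 'tcp_rot': array([-1.3652, -0.9258,  0.9275]), 'wrist_force': array([-1.0013, -0.5648, -0.1777]), 'moment': array([0.0122, 0.0344, 0.0184]), 'gripper_width': 0.08534071358815291}
side {'K': array([[448.9876,   0.    , 256.4865],
       [  0.    , 448.9876, 189.4281],
       [  0.    ,   0.    ,   1.    ]]), 'k1': 0.023058152503385585, 'world_to_cam': array([[ 0.7918, -0.6107,  0.0114, -0.4038],
       [ 0.3722,  0.497 ,  0.7839, -0.2627],
       [-0.4844, -0.6164,  0.6208, -1.2516],
       [ 0.    ,  0.    ,  0.    ,  1.    ]])}
top {'K': array([[416.8564,   0.    , 262.4591],
       [  0.    , 416.8564, 193.626 ],
       [  0.    ,   0.    ,   1.    ]]), 'k1': 0.0517456472408722, 'world_to_cam': array([[-0.0241, -0.9997, -0.0062,  0.0202],
       [ 0.9941, -0.0246,  0.1057, -0.5451],
       [-0.1059, -0.0036,  0.9944, -1.344 ],
       [ 0.    ,  0.    ,  0.    ,  1.    ]])}
wrist {'K': array([[321.2585,   0.    , 260.6888],
       [  0.    , 321.2585, 186.7545],
       [  0.    ,   0.    ,   1.    ]]), 'k1': -0.05783983922878757, 'mount': array([[ 1.    , -0.0002, -0.0005,  0.0005],
       [-0.0004,  0.2813, -0.9596, -0.1251],
       [ 0.0003,  0.9596,  0.2813,  0.0721],
       [ 0.    ,  0.    ,  0.    ,  1.    ]])}
```

View pics/top0b.png

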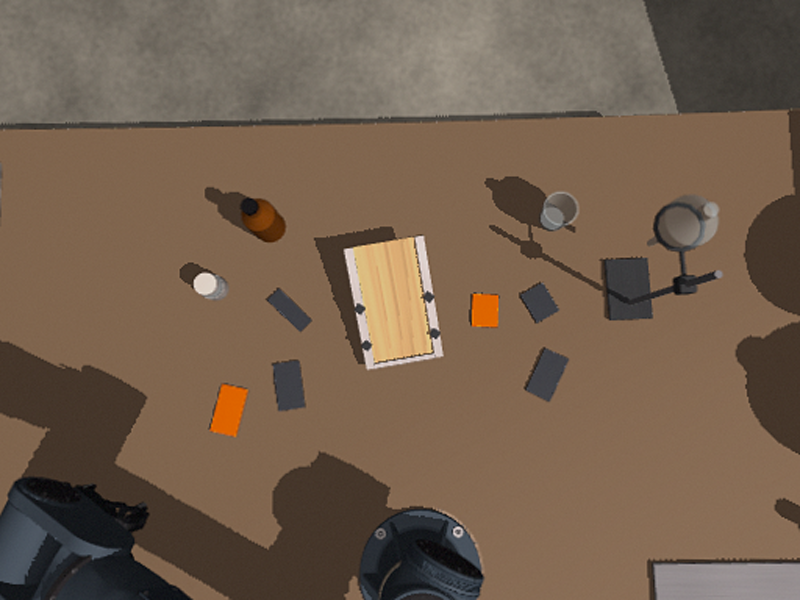

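View pics/side0.png

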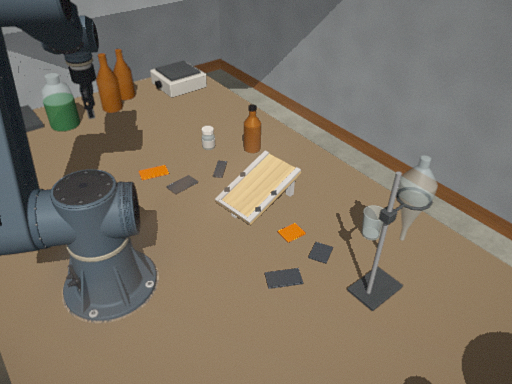

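Top view, in 800x600 pixels. Dark slates: (289,385) and (547,374) are full, (539,301) is short, and (289,309) is the narrow offcut. The orange pieces at (229,410) and (485,310) are decoys. The deck is at (393,302), with pointers at (360,309), (428,297), (366,345) and (434,334). The side view agrees.

```bash
cat > h.py <<'E'
from cell import ctrl
import cv2,numpy as np
from scipy.spatial.transform import Rotation as R
from scipy.optimize import least_squares
np.set_printoptions(precision=4,suppress=True)
def w2c(name,st=None):
    i=ctrl.camera_info(name)
    if name!="wrist": return i,np.array(i["world_to_cam"])
    T=np.eye(4);T[:3,:3]=R.from_rotvec(st["tcp_rot"]).as_matrix();T[:3,3]=st["tool_pos"]
    return i,np.linalg.inv(T@np.array(i["mount"]))
def proj(P,name,st=None):
    i,W=w2c(name,st);P=np.atleast_2d(P);c=P@W[:3,:3].T+W[:3,3]
    s=np.c_[c[:,0],-c[:,1]]/-c[:,2:];s=s*(1+i["k1"]*(s**2).sum(1,keepdims=True))
    return s*[i["K"][0,0],i["K"][1,1]]+[i["K"][0,2],i["K"][1,2]]
def unproj(uv,z,name,st=None):
    i,W=w2c(name,st);K=i["K"];uv=np.atleast_2d(uv)
    d=(uv-[K[0,2],K[1,2]])/[K[0,0],K[1,1]];s=d.copy()
    for _ in range(20): s=d/(1+i["k1"]*(s**2).sum(1,keepdims=True))
    D=np.c_[s[:,0],-s[:,1],-np.ones(len(s))]@W[:3,:3];C=-W[:3,:3].T@W[:3,3]
    return C+D*((z-C[2])/D[:,2])[:,None]
def rect(im,uv,name,st=None,z=.007,mask=None):
    """pose of dark blob near uv: (x,y,long-axis deg, L, W)"""
    if mask is None:
        f=im.astype(int);mask=((f.max(2)<95)&(f[...,0]>=f[...,2]-2)).astype(np.uint8)
    n,lab,s,c=cv2.connectedComponentsWithStats(mask)
    v=lab[int(uv[1])-3:int(uv[1])+4,int(uv[0])-3:int(uv[0])+4].ravel();k=np.bincount(v[v>0]).argmax()
    cs=cv2.findContours((lab==k).astype(np.uint8),0,cv2.CHAIN_APPROX_NONE)[0]
    P=unproj(max(cs,key=len).reshape(-1,2).astype(float),z,name,st)[:,:2]
    (x,y),(a,b),t=cv2.minAreaRect((P*1000).astype(np.float32))
    if a<b:a,b,t=b,a,t+90
    return np.array([x,y,(t+90)%180-90,a,b])
def grab(name,fn):
    st=ctrl.read_state();im=ctrl.capture(name);cv2.imwrite(f"pics/{fn}.png",im)
    import pickle;pickle.dump(st,open(f"pics/{fn}.pkl","wb"));return st,im
E
python3 - <<'E'
from h import *
im=cv2.imread("pics/top0.png")
for n,u in dict(fl=(289,385),fr=(547,374),sh=(539,301),of=(289,309)).items(): print(n,rect(im,np.array(u)/1.5625,"top"))
for n,u,z in [("bottle top",(249,206),.19),("jar",(205,284),.085),("lipL",(369,369),.039),("lipR",(442,356),.039),("topL",(345,250),.11),("topR",(424,237),.11),("beaker",(560,211),.045),("rodbase",(628,300),0.),("pl1L",(366,345),.055),("pl1R",(434,334),.055),("pl2L",(360,309),.075),("pl2R",(428,297),.075)]:
    print(n,unproj(np.array(u)/1.5625,z,"top")[0]*1000)
st=ctrl.read_state();print(R.from_rotvec(st["tcp_rot"]).as_matrix())
i,W=w2c("wrist",st);print("cam",-W[:3,:3].T@W[:3,3], "look",-W[2,:3])
E
```

```text
fl [379.7141 268.6524   7.1856  96.9674  54.8482]
fr [ 389.318  -276.8471  -27.0462   96.9941   54.3544]
sh [ 542.2015 -267.5601   28.2882   67.5005   54.1456]
of [538.767  266.8887  44.0001  95.7518  35.1512]
bottle top [718.605  305.2403 190.    ]
jar [587.3646 420.1371  85.    ]
lipL [408.1791  95.1459  39.    ]
lipR [431.2962 -56.6235  39.    ]
topL [645.6094 134.1205 110.    ]
topR [668.0543 -24.4762 110.    ]
beaker [ 729.4943 -313.1489   45.    ]
rodbase [ 542.4198 -458.6751    0.    ]
pl1L [457.2153  99.3766  55.    ]
pl1R [476.3758 -40.8293  55.    ]
pl2L [529.8056 108.907   75.    ]
pl2R [550.949  -30.0852  75.    ]
[[ 0.3689 -0.0004 -0.9295]
 [ 0.9295 -0.0008  0.3689]
 [-0.0009 -1.      0.0001]]
cam [0.136  0.5382 0.373 ] look [ 0.2613 -0.1041 -0.9596]
```

```bash
python3 -m creep '[[20,-48,8,3.1,1],[20,-48,8,3.1,1],[20,-48,8,3.1,1],[20,-48,8,3.1,1],[20,-48,8,3.1,1]]' 30 && python3 -m creep '[[20,-48,8,3.1,1],[20,-48,8,3.1,1],[20,-48,8,3.1,1],[20,-48,8,3.1,1],[0,0,0,0,1]]' 
python3 - <<'E'
from h import *
st,im=grab("wrist","w1");print(st["time_s"],st["tool_pos"],st["dq"])
cv2.imwrite("pics/w1b.png",cv2.resize(im,(800,600),interpolation=cv2.INTER_CUBIC))
for u in proj([[.380,.269,.007],[.389,-.277,.007],[.542,-.268,.007],[.42,.019,.03]],"wrist",st): print(u*1.5625)
E
```

```text
time_s: 0.78
tool_pos: [0.3031, 0.2696, 0.2885]
tcp_rot: [-1.257, -1.132, 1.131]
wrist_force: [0.4, -0.4, -0.2]
gripper_width: 0.0856
time_s: 1.4
tool_pos: [0.3838, 0.0768, 0.3206]
tcp_rot: [-1.158, -1.287, 1.286]
wrist_force: [-0.5, -0.7, 0.8]
gripper_width: 0.0856
1.4 [0.3838 0.0768 0.3206] [ 0.0801 -0.0002  0.0273  0.0148 -0.0021  0.0894]
[619.6974 248.2568]
[ 13.765  196.3899]
[ 39.7539 354.2812]
[334.5405 268.722 ]
```

View pics/w1b.png

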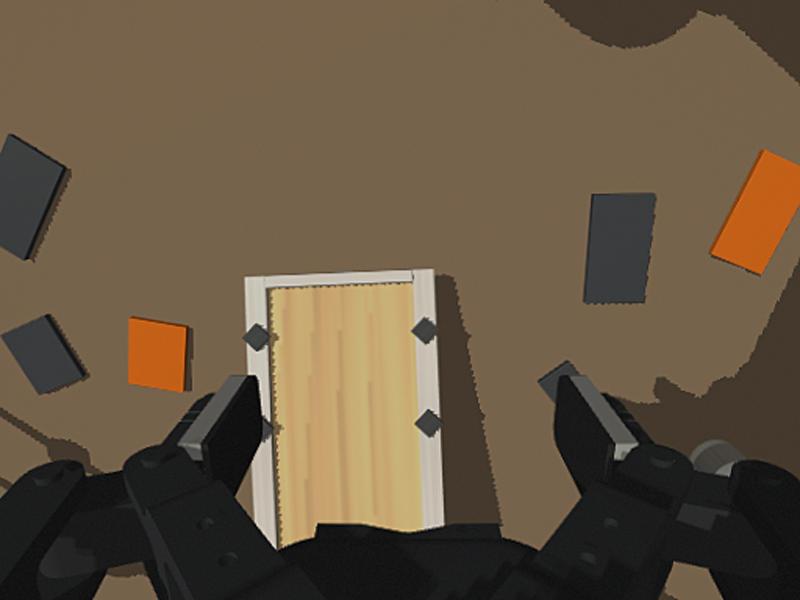

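Wrist view, in 800x600 pixels. The deck's lip is at the top, around (340,280). Pointers are at (257,337), (425,331), (428,424) and (267,427, partly hidden). The full slates are at (620,248) and (30,197), and the short one is at (45,353). The candidates for short are the dark (45,353) and the orange (158,354). The dark one fits, as orange is excluded. I'll confirm it and pick deck points in one crop.

```bash
python3 - <<'E'
from h import *
im=cv2.imread("pics/w1.png")
a=cv2.resize(im[165:285,150:290],None,fx=4,fy=4,interpolation=cv2.INTER_CUBIC)
b=cv2.resize(im[195:275,0:80],(240,240),interpolation=cv2.INTER_CUBIC)
o=np.zeros((480,800,3),np.uint8);o[:,:560]=a;o[:240,560:]=b;cv2.imwrite("pics/m1.png",o)
import pickle;st=pickle.load(open("pics/w1.pkl","rb"))
for n,u in dict(fl=(397,158),sh=(29,226)).items(): print(n,rect(im,u,"wrist",st))
E
```

```text
fl [380.9407 267.8806   7.5811  99.4657  56.5546]
sh [ 542.2905 -264.979    28.3828   68.6893   59.0174]
```

View pics/m1.png

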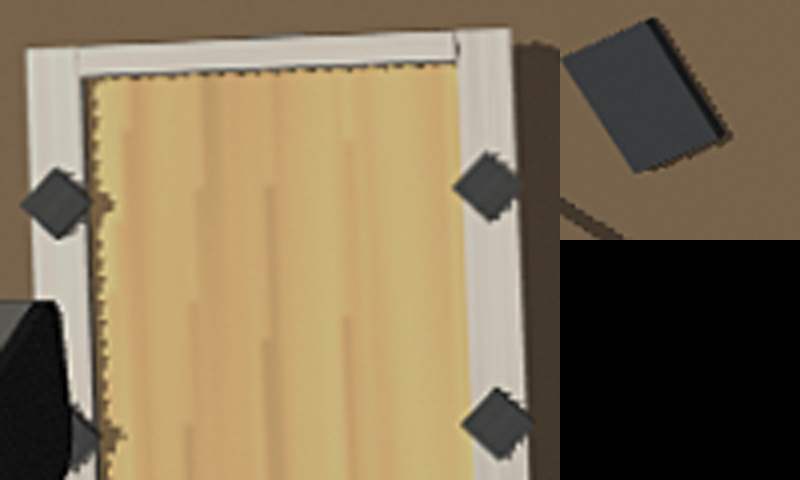

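The crop confirms that the dark slate, roughly 70x56, is the short one, and the deck features are crisp. I'll fit the deck next.

```bash
cat >> h.py <<'E'
def deckR(yaw): return R.from_euler("z",yaw).as_matrix()@R.from_euler("y",-np.deg2rad(18)).as_matrix()
def fitdeck(obs,name,st):
    """obs rows: kind(0 eaves,1,2 lines), y, z, u, v (mm, px)"""
    o=np.array(obs,float)
    def f(p):
        s=np.choose(o[:,0].astype(int),[0,p[3],p[4]])
        P=np.c_[s,o[:,1:3]]/1000@deckR(p[2]).T+[p[0]/1000,p[1]/1000,.03]
        return (proj(P,name,st)-o[:,3:]).ravel()
    r=least_squares(f,[420,19,.16,45,115],x_scale=[1,1,.01,1,1]);return r.x,r.fun.reshape(-1,2)
E
python3 - <<'E'
from h import *
import pickle;st=pickle.load(open("pics/w1.pkl","rb"))
c=lambda u,v:(u/4+150-.375,v/4+165-.375)
p,e=fitdeck([[1,-59.5,10.5,*c(92,203)],[1,59.5,10.5,*c(454,187)],[2,59.5,10.5,*c(462,424)],[2,-59.5,10.5,*c(100,435)],[0,-63,9,*c(81,76)],[0,63,9,*c(457,63)]],"wrist",st)
print(p,np.rad2deg(p[2]));print(e)
E
```

```text
[433.7704  24.6539   0.1455  41.2128 117.9527] 8.339025633569698
[[-0.0455 -0.3509]
 [-0.1416  0.3552]
 [ 0.1102 -0.0513]
 [ 0.0561  0.0453]
 [-0.5613  0.2582]
 [ 0.5732 -0.2102]]
```

```bash
python3 -m creep '[[20,-43,-12,2.8,1],[20,-43,-12,2.8,1],[20,-43,-20,2.8,1],[20,-43,-20,2.8,1],[20,-43,-20,2.8,1]]' >/dev/null && python3 -m creep '[[20,-43,-20,2.8,0.85],[20,-43,-20,2.8,0.85],[18,-42,-20,2.6,0.85],[0,0,0,0,0.85],[0,0,0,0,0.85]]' 
python3 - <<'E'
from h import *
st,im=grab("wrist","w2");T=R.from_rotvec(st["tcp_rot"]).as_matrix()
print(st["time_s"],st["tool_pos"],np.rad2deg(np.arctan2(T[1,0],T[0,0])))
u=proj([.542,-.2665,.007],"wrist",st)[0];print(u,rect(im,u,"wrist",st))
cv2.imwrite("pics/w2b.png",im)
E
```

```text
time_s: 2.7
tool_pos: [0.5409, -0.2623, 0.1761]
tcp_rot: [-0.931, -1.565, 1.565]
wrist_force: [0.3, -0.1, 0.1]
gripper_width: 0.0724
2.7 [ 0.5409 -0.2623  0.1761] 118.47812773120124
[255.0854 170.5277] [ 543.8865 -268.8867   28.4517   67.7423   54.8229]
```

View pics/w2b.png

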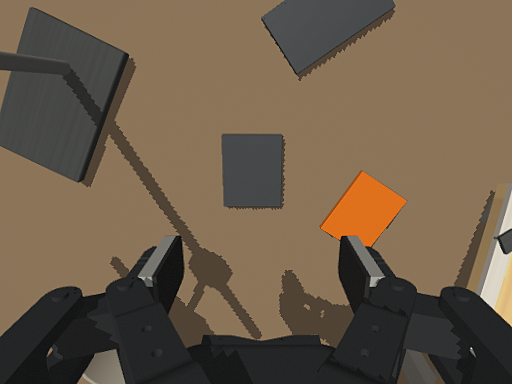

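```bash
python3 -m creep '[[1,-3,-40,0,0.8],[1,-3,-40,0,0.8],[0.6,-0.2,-40,0,0.8],[0,0,-26,0,0.8],[0,0,0,0,0.8]]'; python3 - <<'E'
from h import *
i=ctrl.camera_info("wrist");M=np.linalg.inv(i["mount"])
def pj(P):
    c=M[:3,:3]@P+M[:3,3];s=np.array([c[0],-c[1]])/-c[2];s*=1+i["k1"]*(s@s);return s*i["K"][0,0]+i["K"][:2,2]
for w in(.0427,.0362):
  for y in(.0,.004,.008,.012,.017):print(w,y,*[pj(np.array([s*w,y,z])) for s in(-1,1) for z in (.011,-.011)])
E
```

```text
time_s: 3.38
tool_pos: [0.5429, -0.2684, 0.0296]
tcp_rot: [-0.928, -1.565, 1.565]
wrist_force: [0.2, 0.2, 0.5]
gripper_width: 0.0686
0.0427 0.0 [159.6128 239.8742] [164.2984 284.2192] [358.2448 239.8824] [353.6944 284.2223]
0.0427 0.004 [162.3047 235.9037] [166.729 279.318] [355.6327 235.9116] [351.3359 279.3206]
0.0427 0.008 [164.8591 232.1386] [169.0428 274.6554] [353.1542 232.1462] [349.0908 274.6577]
0.0427 0.012 [167.2859 228.5636] [171.2479 270.215 ] [350.7994 228.571 ] [346.9513 270.217 ]
0.0427 0.017 [170.1541 224.3411] [173.8624 264.9539] [348.0166 224.3484] [344.4146 264.9558]
0.0362 0.0 [174.5958 239.9593] [178.5953 284.3618] [343.2586 239.9662] [339.3949 284.3643]
0.0362 0.004 [176.8949 235.9782] [180.6706 279.4463] [341.0398 235.9848] [337.3922 279.4484]
0.0362 0.008 [179.076  232.2038] [182.6457 274.771 ] [338.9351 232.2102] [335.4863 274.7729]
0.0362 0.012 [181.1477 228.6206] [184.5275 270.3193] [336.9359 228.6269] [333.6704 270.321 ]
0.0362 0.017 [183.5955 224.3893] [186.7583 265.0458] [334.5739 224.3955] [331.5179 265.0473]
```

```bash
python3 -m creep '[[0.5,0,-6,0,0.74],[0,0,-4,0,0.74],[0,0,-2,0,0.74],[0,0,0,0,0.74],[0,0,0,0,0.74]]'; for k in 1 2; do python3 -m creep '[[0,0,-1,0,0.74],[0,0,0,0,0.74],[0,0,-1,0,0.74],[0,0,0,0,0.74],[0,0,0,0,0.74]]'; done
```

```text
time_s: 4.0
tool_pos: [0.544, -0.2701, 0.0185]
tcp_rot: [-0.932, -1.565, 1.565]
wrist_force: [0.6, 0.6, -0.4]
gripper_width: 0.0633
time_s: 4.62
tool_pos: [0.5439, -0.27, 0.0163]
tcp_rot: [-0.932, -1.565, 1.565]
wrist_force: [-0.8, 0.7, 0.1]
gripper_width: 0.0632
time_s: 5.25
tool_pos: [0.5439, -0.27, 0.0143]
tcp_rot: [-0.932, -1.565, 1.565]
wrist_force: [-0.7, 0.8, -1.0]
gripper_width: 0.063
```

```bash
for k in 1 2; do python3 -m creep '[[0,0,-0.7,0,0.74],[0,0,0,0,0.74],[0,0,-0.8,0,0.74],[0,0,0,0,0.74],[0,0,0,0,0.74]]'|egrep 'pos|force'; done
```

```text
tool_pos: [0.544, -0.27, 0.0128]
wrist_force: [0.0, -0.4, 0.0]
tool_pos: [0.544, -0.27, 0.0113]
wrist_force: [-0.0, -1.3, 0.3]
```

```bash
for k in 1 ; do python3 -m creep '[[0,0,-0.5,0,0.74],[0,0,-0.5,0,0.74],[0,0,-0.5,0,0.74],[0,0,0,0,0.74],[0,0,0,0,0.74]]'|egrep 'time|pos|force'; done
```

```text
time_s: 7.12
tool_pos: [0.544, -0.27, 0.0111]
wrist_force: [-5.8, 2.5, 16.7]
```

```bash
python3 -m creep '[[0,0,3,0,0.74],[0,0,3.5,0,0.74],[0,0,0,0,0.74],[0,0,0,0,0.5],[0,0,0,0,0.5]]' 25|egrep 'pos|force|wid';python3 -m creep '[[0,0,0,0,0.5],[0,0,0,0,0.5],[0,0,0,0,0.5],[0,0,10,0,0.5],[0,0,15,0,0.5]]'|egrep 'time|pos|force|wid'
python3 - <<'E'
from h import *
# commanded-targets in the world for grasp centre
e=np.array([433.77,24.65,30]);D=deckR(.1455)
for n,x,z in [("short",36,3.5),("f1",41.2+50,9.8),("f2",118+50,9.8)]:
    print(n,e+D@[x,0,z])
E
```

```text
tool_pos: [0.544, -0.27, 0.0165]
wrist_force: [-1.3, 0.8, 6.0]
gripper_width: 0.0548
time_s: 8.38
tool_pos: [0.5438, -0.2699, 0.0418]
wrist_force: [-0.5, -0.2, -0.6]
gripper_width: 0.0549
short [466.5761  29.4573  44.4533]
f1 [516.5935  36.7866  67.5027]
f2 [588.8628  47.3766  91.2352]
```

```bash
python3 -m creep '[[0,0,50,0,0.5],[0,20,40,0,0.5],[-15,50,0,-4,0.5],[-15,50,0,-4,0.5],[-15,50,0,-4,0.5]]'|egrep 'force|wid';python3 -m creep '[[-15,50,0,-4,0.5],[-12,50,0,-4,0.5],[-4.5,29.5,-10,0,0.5],[0,0,-10,0,0.5],[0,0,0,0,0.5]]'|egrep 'time|pos|force|wid'
python3 - <<'E'
from h import *
st,im=grab("wrist","w3");T=R.from_rotvec(st["tcp_rot"]).as_matrix()
print(st["time_s"],st["tool_pos"],np.rad2deg(np.arctan2(T[1,0],T[0,0])))
cv2.imwrite("pics/w3b.png",cv2.resize(im,(800,600),interpolation=cv2.INTER_CUBIC))
E
```

```text
wrist_force: [1.2, 1.0, -0.9]
gripper_width: 0.0547
time_s: 9.62
tool_pos: [0.4674, 0.029, 0.1112]
wrist_force: [-0.3, -0.3, -0.4]
gripper_width: 0.0547
9.625 [0.4674 0.029  0.1112] 98.46093469675046
```

View pics/w3b.png

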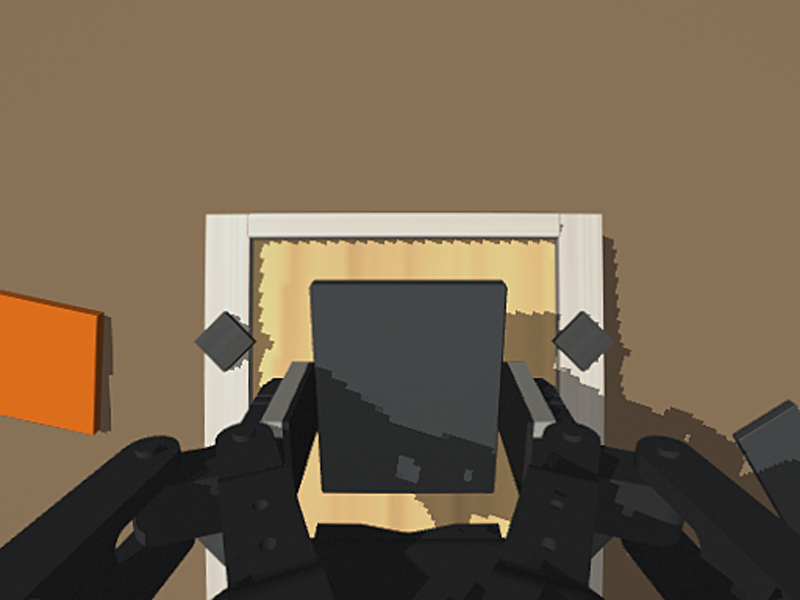

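The slate is held square over the deck. Pointer tips are at (256,342) and (552,341), and the lip's inner edge runs from (250,238) to (559,236). I'll refit from this nearer view and measure how the slate sits in the grip.

```bash
python3 - <<'E'
from h import *
import pickle;st=pickle.load(open("pics/w3.pkl","rb"))
c=lambda u,v:(np.array([u,v])+.5)/1.5625-.5
p,e=fitdeck([[1,-59.5,10.5,*c(256,342)],[1,59.5,10.5,*c(552,341)],[0,-63,9,*c(249,238)],[0,63,9,*c(559,236)]],"wrist",st)
print(p,np.rad2deg(p[2]));print(e)
q=unproj([c(311,284),c(506,284),c(496,493),c(323,493)],st["tool_pos"][2]-.0095,"wrist",st)*1000
print(q,q.mean(0)-st["tool_pos"]*1000, np.linalg.norm(q[0]-q[1]),np.linalg.norm(q[1]-q[2]))
D=deckR(p[2]);print(np.array([p[0],p[1],30])+D@[36.5,0,3.5])
E
```

```text
[434.1041  23.3179   0.1526  41.4449 115.    ] 8.741386350366966
[[-1.6003  0.0993]
 [ 1.8607 -0.1184]
 [-1.6128  0.129 ]
 [ 1.3411  0.4489]]
[[437.0245  -1.9547 101.7194]
 [429.0176  51.8291 101.7194]
 [497.6423  62.9854 101.7194]
 [505.7837   8.0929 101.7194]] [-0.0523  1.1907 -9.5   ] 54.37653864972865 69.52563347393331
[467.3455  28.4292  44.6078]
```

```bash
python3 -m creep '[[0,-1.5,-20,0,0.5],[0,0,-15,0,0.5],[0,0,-3,0,0.5],[0,0,-1.5,0,0.5],[0,0,-1.5,0,0.5]]'|egrep 'pos|force|wid';python3 -m creep '[[0,0,-1,0,0.5],[0,0,-1,0,0.5],[0,0,-1,0,0.5],[0,0,-1,0,0.5],[0,0,0,0,0.5]]'|egrep 'time|pos|force|wid'
```

```text
tool_pos: [0.4678, 0.028, 0.0706]
wrist_force: [0.7, 0.0, -0.9]
gripper_width: 0.0548
time_s: 10.92
tool_pos: [0.4674, 0.028, 0.0664]
wrist_force: [-2.3, -0.5, 4.7]
gripper_width: 0.0548
```

```bash
python3 -m creep '[[0,0,-1,0,0.5],[0,0,-1,0,0.5],[0,0,-1,0,0.5],[0,0,-1,0,0.5],[0,0,0,0,0.5]]'|egrep 'pos|force|wid';python3 -m creep '[[0,0,-1,0,0.5],[0,0,-1,0,0.5],[0,0,-1,0,0.5],[0,0,0,0,0.5],[0,0,0,0,0.5]]'|egrep 'time|pos|force|wid'
python3 - <<'E'
from h import *
st,im=grab("wrist","w4")
cv2.imwrite("pics/w4b.png",im[120:340,100:420].repeat(2,0).repeat(2,1))
E
```

```text
tool_pos: [0.4671, 0.028, 0.0623]
wrist_force: [-4.5, -0.9, 5.6]
gripper_width: 0.0549
time_s: 12.18
tool_pos: [0.4671, 0.028, 0.0593]
wrist_force: [-3.9, -0.8, 5.6]
gripper_width: 0.0546
```

View pics/w4b.png

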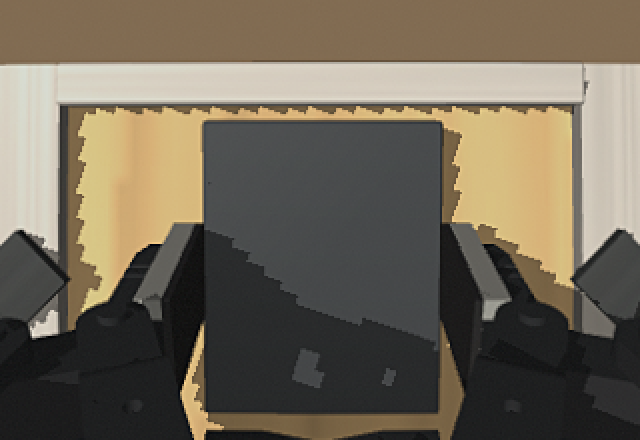

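The slate is nearly flush and centred between the rails. Its lower edge is about 4 mm short of the lip (row 121 against 103, at roughly 4.2 px/mm), so I'll shift it about 3.3 mm down the slope and settle it.

```bash
python3 -m creep '[[-1,0,-0.3,0,0.5],[-1.1,-0.2,-0.4,0,0.5],[-1.1,-0.2,-0.4,0,0.5],[0,0,-0.5,0,0.5],[0,0,-0.4,0,0.5]]'|egrep 'pos|force|wid'
python3 - <<'E'
from h import *
st,im=grab("wrist","w5")
cv2.imwrite("pics/w5b.png",im[120:340,100:420].repeat(2,0).repeat(2,1))
E
```

```text
tool_pos: [0.4653, 0.0276, 0.0578]
wrist_force: [-0.4, -1.0, 5.7]
gripper_width: 0.055
```

View pics/w5b.png

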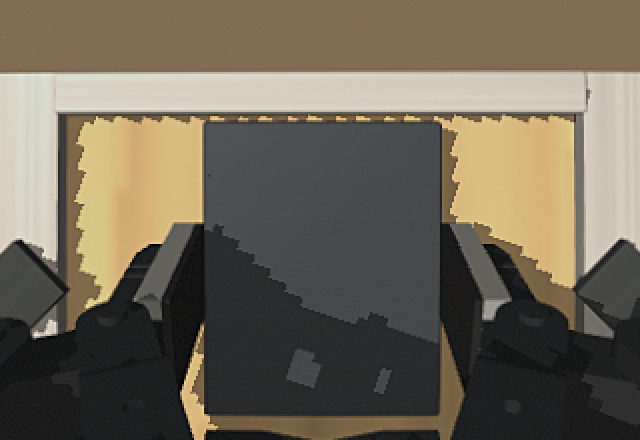

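```bash
python3 -m creep '[[-0.6,-0.1,-0.4,0,0.5],[-0.6,0,-0.4,0,0.5],[0,0,0,0,0.5],[0,0,0,0,0.6],[0,0,0,0,0.72]]'|egrep 'pos|force|wid';python3 -m creep '[[0,0,0,0,0.72],[0,0,0,0,0.78],[0,0,10,0,0.78],[0,0,40,0,0.78],[0,0,40,0,0.78]]'|egrep 'time|pos|force|wid'
python3 - <<'E'
from h import *
st,im=grab("wrist","w6");print(st["tool_pos"])
cv2.imwrite("pics/w6b.png",cv2.resize(im,(800,600),interpolation=cv2.INTER_CUBIC))
E
```

```text
tool_pos: [0.4633, 0.0275, 0.0565]
wrist_force: [-0.5, 0.2, 0.4]
gripper_width: 0.0619
time_s: 14.15
tool_pos: [0.4628, 0.0275, 0.148]
wrist_force: [-0.2, 0.1, -1.8]
gripper_width: 0.0668
[0.4628 0.0275 0.148 ]
```

View pics/w6b.png

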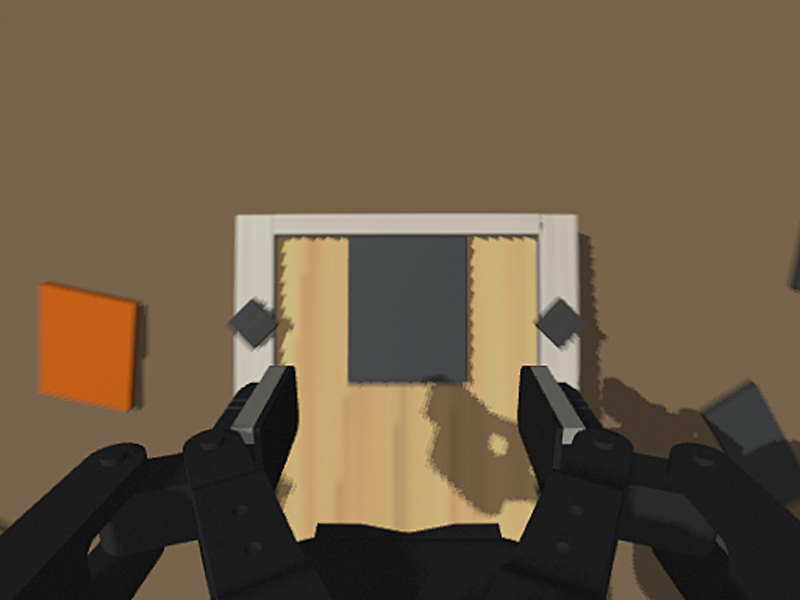

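The short slate lies flush against the lip, centred with gaps of 73 and 72 px. In TCP terms the deck is about (-2.2,-1.7) mm from my fit, and I'll carry that over. Next is the left full slate.

```bash
python3 -m creep '[[-16,48,6,-0.2,0.85],[-16,48,6,-0.2,0.85],[-16,48,6,-0.2,0.85],[-17,48,6,-0.2,0.85],[-17,48,0,-0.2,0.85]]'>/dev/null; python3 -m creep '[[0,0,0,0,0.85],[0,0,0,0,0.85],[0,0,0,0,0.85],[0,0,0,0,0.85],[0,0,0,0,0.85]]'|egrep 'time|pos'
python3 - <<'E'
from h import *
st,im=grab("wrist","w7");T=R.from_rotvec(st["tcp_rot"]).as_matrix()
print(st["time_s"],st["tool_pos"],np.rad2deg(np.arctan2(T[1,0],T[0,0])))
u=proj([.3805,.268,.007],"wrist",st)[0];print(u,rect(im,u,"wrist",st))
E
```

```text
time_s: 15.45
tool_pos: [0.3813, 0.267, 0.1705]
15.45 [0.3813 0.267  0.1705] 97.40060039514736
[260.9099 172.6759] [381.1854 268.5845   7.0379  99.0633  55.0133]
```

```bash
python3 -m creep '[[0,0.5,-40,-0.4,0.78],[0,0.5,-40,0,0.78],[0,0,-40,0,0.74],[0,0,-20,0,0.74],[0,0,-10,0,0.74]]'|egrep 'pos|for';  python3 -m creep '[[0,0,-4,0,0.74],[0,0,0,0,0.74],[0,0,0,0,0.5],[0,0,0,0,0.5],[0,0,0,0,0.5]]' 25|egrep 'time|pos|for|wid'; python3 -m creep '[[0,0,0,0,0.5],[0,0,0,0,0.5],[0,0,8,0,0.5],[0,0,20,0,0.5],[0,0,40,0,0.5]]' |egrep 'time|pos|for|wid'
```

```text
tool_pos: [0.3808, 0.2682, 0.0195]
wrist_force: [0.2, -0.2, -0.1]
time_s: 16.75
tool_pos: [0.3815, 0.2687, 0.0174]
wrist_force: [-1.3, -0.3, 5.7]
gripper_width: 0.0545
time_s: 17.38
tool_pos: [0.3805, 0.2682, 0.085]
wrist_force: [0.3, 0.5, -2.0]
gripper_width: 0.0549
```

```bash
python3 -m creep '[[10,-30,30,0.3,0.5],[30,-50,20,0.3,0.5],[30,-50,0,0.3,0.5],[30,-50,0,0.3,0.5],[30,-48,0,0.2,0.5]]'|egrep 'for|wid';  python3 -m creep '[[4,-5,-10,0,0.5],[0,0,-10,0,0.5],[0,0,0,0,0.5],[0,0,0,0,0.5],[0,0,0,0,0.5]]' |egrep 'time|pos|for|wid'
python3 - <<'E'
from h import *
st,im=grab("wrist","w8");T=R.from_rotvec(st["tcp_rot"]).as_matrix()
print(st["time_s"],st["tool_pos"],np.rad2deg(np.arctan2(T[1,0],T[0,0])))
cv2.imwrite("pics/w8b.png",cv2.resize(im,(800,600),interpolation=cv2.INTER_CUBIC))
E
```

```text
wrist_force: [1.2, 0.2, 0.0]
gripper_width: 0.0547
time_s: 18.62
tool_pos: [0.515, 0.0361, 0.1148]
wrist_force: [0.8, 0.4, -1.2]
gripper_width: 0.0548
18.625 [0.515  0.0361 0.1148] 98.50877649529573
```

View pics/w8b.png

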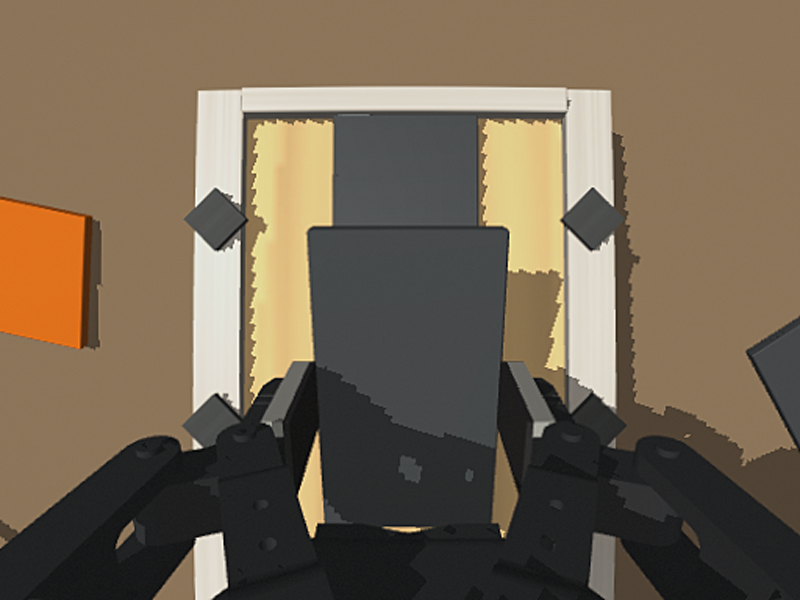

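The held slate's lower edge is at row 228, between x=308 and 508. The lower pointer tips are at (247,219) and (562,218), and the short slate is still flush at the lip. I'll turn that into millimetres.

```bash
cat >> h.py <<'E'
def cm(u,v): return (np.array([u,v])+.5)/1.5625-.5
def fit2(lip,tips,sl,L,st,kind=1,s0=0.):
    """free-height deck fit and slate fit (both in camera-biased world, mm). pixel args on the 800x600 scale"""
    o=np.array([cm(*p) for p in lip+tips])
    def pd(p):
        a=[[0,-63,9],[0,63,9]] if lip else []
        a=a+[[p[4],-59.5,10.5],[p[4],59.5,10.5]]
        return proj(np.array(a)/1000@deckR(p[2]).T+np.array([p[0],p[1],p[3]])/1000,"wrist",st)
    d=least_squares(lambda p:(pd(p)-o).ravel(),[432,23,.148,30,42],x_scale=[1,1,.01,1,1]);
    z0=st["tool_pos"][2]*1000-9.5;s=np.array([cm(*p) for p in sl])
    def ps(p):
        a=np.array([[-L/2,-28,0],[-L/2,28,0],[L/2,28,0],[L/2,-28,0]])
        return proj((a@R.from_euler("z",p[2]).as_matrix().T+p[[0,1,3]])/1000,"wrist",st)
    t=st["tool_pos"]*1000
    e=least_squares(lambda p:(ps(p)-s).ravel(),[t[0],t[1],.148,z0],x_scale=[1,1,.01,1])
    return d.x,np.abs(d.fun).max(),e.x,np.abs(e.fun).max(),e.x-np.r_[t[:2],0,z0]
E
python3 - <<'E'
from h import *
import pickle;st=pickle.load(open("pics/w8.pkl","rb"))
r=fit2([(243,114),(566,112)],[(247,219),(562,218)],[(308,229),(508,229),(493,524),(326,524)],100,st)
for x in r:print(x)
d=r[0];D=deckR(d[2]);print("want centre",np.array([d[0],d[1],d[3]])+D@[d[4]+50,0,8.4],D.T@[r[2][0]-d[0],r[2][1]-d[1],0])
E
```

```text
[434.4108  23.5127   0.1529  27.5053  41.5945]
0.6925242853077407
[515.4109  37.2858   0.1529 101.4881]
0.5982183108157528
[ 0.41    1.1888  0.1529 -3.8434]
want centre [517.9407  36.3842  63.7985] [ 78.132    1.2764 -25.3866]
```

```bash
python3 -m creep '[[0.5,-0.9,-10,0,0.5],[0,0,-10,0,0.5],[0,0,-3,0,0.5],[0,0,-1,0,0.5],[0,0,-1,0,0.5]]'|egrep 'pos|for|wid';  python3 -m creep '[[0,0,-1,0,0.5],[0,0,-1,0,0.5],[0,0,-1,0,0.5],[0,0,-1,0,0.5],[0,0,0,0,0.5]]' |egrep 'time|pos|for|wid'; python3 -m creep '[[0,0,-1,0,0.5],[0,0,-1,0,0.5],[0,0,-1,0,0.5],[0,0,0,0,0.5],[0,0,0,0,0.5]]' |egrep 'time|pos|for|wid'
python3 - <<'E'
from h import *
st,im=grab("wrist","w9");T=R.from_rotvec(st["tcp_rot"]).as_matrix()
print(st["time_s"],st["tool_pos"],np.rad2deg(np.arctan2(T[1,0],T[0,0])))
cv2.imwrite("pics/w9b.png",cv2.resize(im[40:280,90:410],(800,600),interpolation=cv2.INTER_CUBIC))
E
```

```text
tool_pos: [0.5156, 0.0346, 0.0896]
wrist_force: [-1.4, -1.2, 0.9]
gripper_width: 0.0548
time_s: 19.92
tool_pos: [0.5154, 0.0346, 0.0854]
wrist_force: [-4.4, -0.5, 2.9]
gripper_width: 0.0544
time_s: 20.55
tool_pos: [0.5155, 0.0346, 0.0825]
wrist_force: [-3.5, -1.3, 2.7]
gripper_width: 0.0545
20.55 [0.5155 0.0346 0.0825] 98.4541368988735
```

View pics/w9b.png

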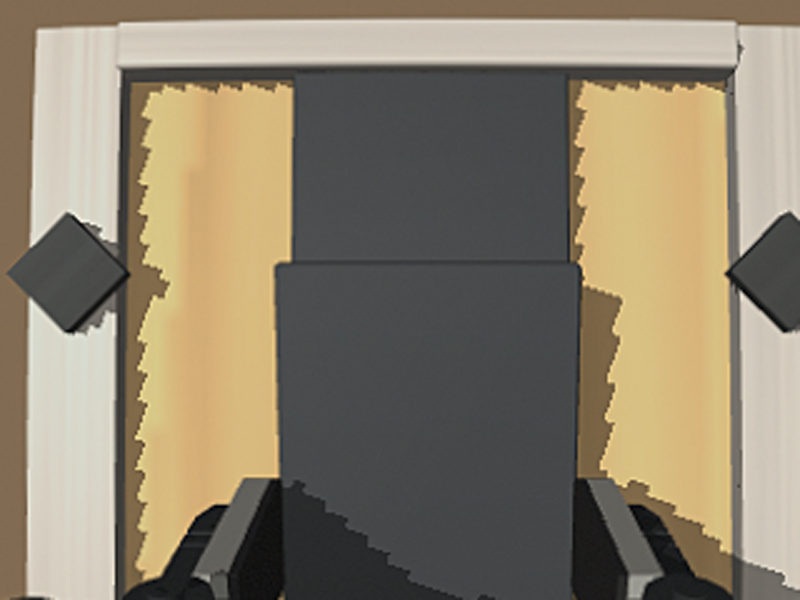

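Tips are at (130,272) and (727,273). The slate's lower top edge is at row 263, x=275 to 581, and it is centred. I'll compute the edge-to-line offset with depth taken from the widths.

```bash
cat >> h.py <<'E'
def edge(tips,ed,st,lip=None,c=lambda p:p,yaw=.15):
    """native pixels: tips R,L ; slate lower top corners R,L. Returns edge mid in the frame of the line (mm)"""
    t=np.array([c(p) for p in tips+ed]);
    f=lambda w,p:(proj((np.array([[0,-w,0],[0,w,0]])@R.from_euler("z",p[3]).as_matrix().T+p[:3])/1000,"wrist",st))
    a=least_squares(lambda p:(f(59.5,p)-t[:2]).ravel(),[470,30,55,yaw]).x
    b=least_squares(lambda p:(f(28,p)-t[2:]).ravel(),[470,30,65,yaw]).x
    return a,b,deckR(yaw).T@(b-a)[:3]+[0,0,10.5]
E
python3 - <<'E'
from h import *
import pickle;st=pickle.load(open("pics/w9.pkl","rb"))
c=lambda p:((p[0]+.5)/2.5-.5+90,(p[1]+.5)/2.5-.5+40)
for w in (0,1,-1):
  for x in edge([(130,272.5),(726.5,272.5)],[(275-w,264),(581+w,264)],st,c=c):print(x)
E
```

```text
[470.618   28.8723  49.9098   0.1477]
[467.2272  28.2861  61.6809   0.1477]
[ 0.3655 -0.073  22.7581]
[470.618   28.8723  49.9098   0.1477]
[467.0782  28.2626  62.6325   0.1477]
[ 0.5161 -0.0739 23.7097]
[470.618   28.8723  49.9098   0.1477]
[467.3782  28.3098  60.7169   0.1477]
[ 0.213 -0.072 21.794]
```

```bash
python3 -m creep '[[0.8,0.1,0,0,0.5],[0.7,0.1,-0.7,0,0.5],[0,0,-1,0,0.5],[0,0,-0.7,0,0.5],[0,0,0,0,0.5]]'|egrep 'pos|for|wid';  python3 -m creep '[[0,0,-0.5,0,0.5],[0,0,-0.3,0,0.5],[0,0,0,0,0.5],[0,0,0,0,0.5],[0,0,0,0,0.5]]' |egrep 'time|pos|for|wid'
```

```text
tool_pos: [0.5173, 0.0348, 0.0803]
wrist_force: [-4.2, -0.6, 6.0]
gripper_width: 0.0546
time_s: 21.85
tool_pos: [0.5174, 0.0348, 0.08]
wrist_force: [-6.6, -0.7, 13.3]
gripper_width: 0.0545
```

Contact force is rising (6 to 13 N) at the expected height, so the slate is seated at both ends. I'll release and lift.

```bash
python3 -m creep '[[0,0,0.4,0,0.5],[0,0,0,0,0.62],[0,0,0,0,0.7],[0,0,0,0,0.76],[0,0,0,0,0.76]]'|egrep 'pos|for|wid';  python3 -m creep '[[0,0,8,0,0.76],[0,0,25,0,0.76],[0,0,25,0,0.76],[-15,0,25,0,0.76],[0,0,0,0,0.76]]' |egrep 'time|pos|for|wid'
python3 - <<'E'
from h import *
st,im=grab("wrist","w10");T=R.from_rotvec(st["tcp_rot"]).as_matrix();print(st["tool_pos"])
# predicted pixels for checks + profiles
g=cv2.cvtColor(im,cv2.COLOR_BGR2GRAY).astype(float)
col=g[:,235:285].mean(1);d=np.diff(col);k=np.argsort(-abs(d[:330]))[:14];print(sorted([(int(i),round(d[i],1)) for i in k]))
m=((im.max(2)<95)).astype(np.uint8);n,l,s,c=cv2.connectedComponentsWithStats(m)
for i in range(1,n):
    if s[i,4]>60:print(s[i],c[i])
np.save("pics/col.npy",col)
E
```

```text
tool_pos: [0.5172, 0.0348, 0.0796]
wrist_force: [0.1, 0.5, -0.6]
gripper_width: 0.0647
time_s: 23.1
tool_pos: [0.5025, 0.0348, 0.1645]
wrist_force: [0.1, 1.0, -0.7]
gripper_width: 0.0646
[0.5025 0.0348 0.1645]
[(79, np.float64(99.0)), (80, np.float64(-10.3)), (89, np.float64(6.3)), (90, np.float64(-21.4)), (91, np.float64(-76.5)), (92, np.float64(-50.3)), (93, np.float64(8.7)), (94, np.float64(12.2)), (145, np.float64(-17.4)), (146, np.float64(6.8)), (147, np.float64(9.5)), (278, np.float64(-4.9)), (279, np.float64(39.4)), (280, np.float64(78.3))]
[    0    92   512   292 66202] [282.2632 284.4211]
[ 86 144  11  72 573] [ 91.3019 180.6475]
```

```bash
python3 - <<'E'
from h import *
import pickle
im=cv2.imread("pics/w10.png");st=pickle.load(open("pics/w10.pkl","rb"))
D=deckR(.1529);e=np.array([434.41,23.51,27.5])
pr=lambda P:proj((np.array(P)@D.T+e)/1000,"wrist",st)
tp=pr([[41.6,-59.5,10.5],[41.6,59.5,10.5],[118.2,-59.5,10.5],[118.2,59.5,10.5]]);print("tips",tp)
print("lip",pr([[0,0,9]]))
for dx in(-3,0,3): print(dx,"edge lo",pr([[41.6+dx+.7,0,16.8],[41.6+dx+.7,-28,16.8],[41.6+dx+.7,28,16.8]])[:,:].round(1).tolist(),"hi",pr([[141.2+dx+.7,0,7]])[0].round(1))
# pointer blobs: dark inside rail windows
g=im.max(2)
for k in range(2):
    u,v=tp[k].round().astype(int);w=(g[v-16:v+17,u-26:u+27]<105)
    print(k,u,v);print("\n".join("".join("#" if x else "." for x in r) for r in w[::2]))
for r in (150,200,250):
    row=g[r];x=np.where(row[180:340]<95)[0]+180;print(r,x.min(),x.max())
    o=np.where(np.abs(np.diff(row[100:420].astype(int)))>40)[0]+100;print(o)
E
```

```text
tips [[179.2299 147.0518]
 [337.5371 146.2439]
 [179.1664 249.2944]
 [338.5567 248.5868]]
lip [[258.1087  92.4358]]
-3 edge lo [[258.2, 142.1], [219.9, 142.3], [296.6, 141.9]] hi [259.  275.8]
0 edge lo [[258.3, 146.2], [219.9, 146.4], [296.6, 146.0]] hi [259.  279.8]
3 edge lo [[258.3, 150.3], [219.9, 150.5], [296.7, 150.1]] hi [259.  283.7]
0 179 147
.......................##............................
........####...........##............................
......###########......##............................
....#############......##............................
..##################...##............................
#########################............................
#########################............................
#########################............................
###########################..........................
##########################...........................
#########################............................
.########################........#...................
...##################.###............................
.....##############...###..................
[... 578 characters left out ...]
...........#########################
..........................###########################
..........................###########################
............................#########################
..............................#######################
............................#...#####################
............................#.....################...
............................#.......##########..#....
............................#.........#######........
............................#...........##..#........
150 220 296
[176 177 187 188 218 219 296 300 338 339 377]
200 221 303
[151 174 175 176 181 219 220 303 339 341 364 365 379]
250 180 339
[163 176 191 192 219 220 295 304 329 344]
```

The model predicts tip rows 147/146 and finds them there. The slate's lower edge (row 146) and upper end (row 280) match the dx=0 prediction to within 0.5 mm, and its sides match the centre line. The second slate is good. Next is the right-hand full slate.

```bash
python3 -m creep '[[-16,-44,3,-5,0.85],[-16,-44,0,-5,0.85],[-16,-44,0,-5,0.85],[-16,-45,0,-5,0.85],[-16,-45,0,-5,0.85]]'>/dev/null; python3 -m creep '[[-16,-45,0,-5,0.85],[-16,-45,0,-5.4,0.85],[0,0,0,0,0.85],[0,0,0,0,0.85],[0,0,0,0,0.85]]'|egrep 'time|pos'
python3 - <<'E'
from h import *
st,im=grab("wrist","w11");T=R.from_rotvec(st["tcp_rot"]).as_matrix()
print(st["time_s"],st["tool_pos"],np.rad2deg(np.arctan2(T[1,0],T[0,0])))
u=proj([.3905,-.277,.007],"wrist",st)[0];print(u,rect(im,u,"wrist",st))
E
```

```text
time_s: 24.4
tool_pos: [0.3904, -0.2763, 0.1654]
24.4 [ 0.3904 -0.2763  0.1654] 63.155584830722766
[259.3499 175.7635] [ 390.7169 -277.1522  -27.215    98.7787   55.0806]
```

```bash
python3 -m creep '[[0.3,-0.8,-40,-0.3,0.78],[0,0,-40,0,0.78],[0,0,-40,0,0.74],[0,0,-17,0,0.74],[0,0,-8,0,0.74]]'|egrep 'pos|for';  python3 -m creep '[[0,0,-4,0,0.74],[0,0,0,0,0.74],[0,0,0,0,0.5],[0,0,0,0,0.5],[0,0,0,0,0.5]]' 25|egrep 'time|pos|for|wid'; python3 -m creep '[[0,0,0,0,0.5],[0,0,0,0,0.5],[0,0,8,0,0.5],[0,0,20,0,0.5],[0,0,40,0,0.5]]' |egrep 'time|pos|for|wid'
```

```text
tool_pos: [0.3906, -0.2777, 0.0204]
wrist_force: [0.0, -0.7, 0.0]
time_s: 25.7
tool_pos: [0.3907, -0.2783, 0.0177]
wrist_force: [-1.5, 1.3, 6.3]
gripper_width: 0.0548
time_s: 26.32
tool_pos: [0.3898, -0.2776, 0.0852]
wrist_force: [-0.5, 0.4, -0.6]
gripper_width: 0.0545
```

```bash
python3 -m creep '[[5,5,50,0,0.5],[25,35,30,5,0.5],[25,40,0,5,0.5],[25,42,0,5,0.5],[25,42,0,5,0.5]]'|egrep 'for|wid';  python3 -m creep '[[25,42,0,5,0.5],[25,42,0,5,0.5],[25,42,0,5.5,0.5],[18.7,33.4,-15,0,0.5],[0,0,-15,0,0.5]]' |egrep 'time|pos|for|wid';python3 -m creep '[[0,0,0,0,0.5],[0,0,0,0,0.5],[0,0,0,0,0.5],[0,0,0,0,0.5],[0,0,0,0,0.5]]'|egrep 'time|pos|rot|for|wid'
python3 - <<'E'
from h import *
st,im=grab("wrist","w12");T=R.from_rotvec(st["tcp_rot"]).as_matrix()
print(np.rad2deg(np.arctan2(T[1,0],T[0,0])))
g=im.max(2).astype(float);col=g[:,235:285].mean(1);d=np.diff(col);print([(i,round(d[i],1)) for i in range(len(d)) if abs(d[i])>6])
D=deckR(.1529);e=np.array([434.41,23.51,27.5])
print(proj((np.array([[118.2,-59.5,10.5],[118.2,59.5,10.5],[42.3,0,16.8]])@D.T+e)/1000,"wrist",st))
E
```

```text
wrist_force: [0.5, -0.6, -1.0]
gripper_width: 0.0547
time_s: 27.58
tool_pos: [0.5898, 0.0475, 0.1348]
wrist_force: [-0.4, -0.4, -1.7]
gripper_width: 0.0548
time_s: 28.2
tool_pos: [0.5891, 0.0452, 0.1349]
tcp_rot: [-1.138, -1.315, 1.314]
wrist_force: [0.4, 0.5, -0.4]
gripper_width: 0.0543
98.24030168655193
[(144, np.float64(-17.6)), (145, np.float64(-19.0)), (147, np.float64(21.6)), (336, np.float64(34.4)), (337, np.float64(35.7)), (338, np.float64(-23.8)), (339, np.float64(-40.7)), (340, np.float64(-16.4))]
[[159.9403 138.429 ]
 [364.5508 136.6309]
 [261.0725   4.8788]]
```

```bash
python3 -m creep '[[0.2,0.2,-12,0,0.5],[0,0,-6,0,0.5],[0,0,-2,0,0.5],[0,0,-1,0,0.5],[0,0,-1,0,0.5]]'|egrep 'pos|for|wid';  python3 -m creep '[[0,0,-1,0,0.5],[0,0,-1,0,0.5],[0,0,-1,0,0.5],[0,0,-1,0,0.5],[0,0,0,0,0.5]]' |egrep 'time|pos|for|wid'; python3 -m creep '[[0,0,-1,0,0.5],[0,0,-1,0,0.5],[0,0,-0.5,0,0.5],[0,0,0,0,0.5],[0,0,0,0,0.5]]' |egrep 'time|pos|for|wid'
python3 - <<'E'
from h import *
st,im=grab("wrist","w13")
cv2.imwrite("pics/w13b.png",cv2.resize(im[40:280,90:410],(800,600),interpolation=cv2.INTER_CUBIC))
E
```

```text
tool_pos: [0.5892, 0.0456, 0.1128]
wrist_force: [-3.7, -0.1, 1.5]
gripper_width: 0.0545
time_s: 29.5
tool_pos: [0.5892, 0.0456, 0.1086]
wrist_force: [-3.6, -0.5, 2.4]
gripper_width: 0.0546
time_s: 30.12
tool_pos: [0.5893, 0.0456, 0.1062]
wrist_force: [-1.9, -1.0, 2.0]
gripper_width: 0.0543
```

View pics/w13b.png

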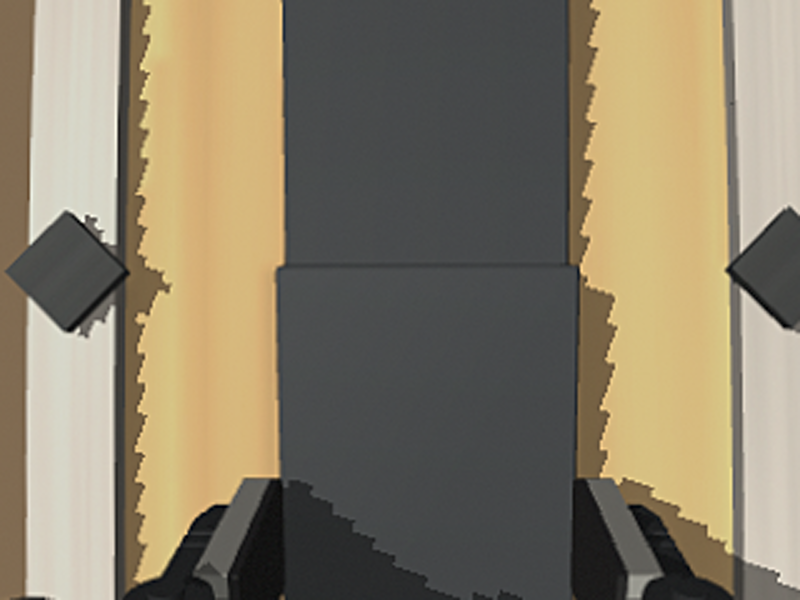

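The upper tips are at (129,271) and (728,270), and the slate edge is at row 267, x=277 to 579, centred. This matches the previous placing apart from about +0.9 mm needed up the slope. I'll nudge it, settle and release.

```bash
python3 -m creep '[[0.5,0.1,0,0,0.5],[0.5,0,-0.8,0,0.5],[0,0,-0.8,0,0.5],[0,0,-0.6,0,0.5],[0,0,0,0,0.5]]'|egrep 'pos|for|wid';  python3 -m creep '[[0,0,-0.4,0,0.5],[0,0,-0.3,0,0.5],[0,0,0,0,0.5],[0,0,0,0,0.5],[0,0,0,0,0.5]]' |egrep 'time|pos|for|wid'
```

```text
tool_pos: [0.5904, 0.0457, 0.1044]
wrist_force: [-4.8, -0.3, 6.6]
gripper_width: 0.0546
time_s: 31.42
tool_pos: [0.5904, 0.0457, 0.1043]
wrist_force: [-7.5, -1.2, 12.8]
gripper_width: 0.0542
```

Seated, with the same force signature as before (6.6 to 12.8 N). Release, lift, back off and check all three.

```bash
python3 -m creep '[[0,0,0.4,0,0.5],[0,0,0,0,0.62],[0,0,0,0,0.7],[0,0,0,0,0.76],[0,0,0,0,0.76]]'|egrep 'pos|for|wid';  python3 -m creep '[[0,0,8,0,0.76],[0,0,25,0,0.76],[-20,0,35,0,0.76],[-40,0,35,0,0.76],[-30,0,20,0,0.76]]' |egrep 'for|wid';python3 -m creep '[[0,0,0,0,0.76],[0,0,0,0,0.76],[0,0,0,0,0.76],[0,0,0,0,0.76],[0,0,0,0,0.76]]'|egrep 'time|pos|for'
python3 - <<'E'
from h import *
st,im=grab("wrist","w14")
D=deckR(.1529);e=np.array([434.41,23.51,27.5])
pr=lambda P:proj((np.array(P)@D.T+e)/1000,"wrist",st)
g=im.max(2).astype(float)
col=g[:,240:275].mean(1);d=np.diff(col);print([(i,round(d[i],1)) for i in range(len(d)) if abs(d[i])>5])
for n,x,z in[("lip",0,9),("short lo top",0,7),("f1 lo",42.3,16.8),("f2 lo",118.9,16.6),("f2 hi",218.4,7)]: print(n,pr([[x,-28,z],[x,0,z],[x,28,z],[x+3,0,z]]).round(1).tolist())
for x in(41.6,118.2):
    for u,v in pr([[x,-59.5,10.5],[x,59.5,10.5]]):
        s=-1 if u<256 else 1;c=int(round(u+s*5));w=g[int(v)-14:int(v)+15,c]<105
        r=np.where(w)[0]+int(v)-14;print("tip pred",round(u,1),round(v,1),"dark rows near tip",r.min(),r.max(),r.mean())
for r in (pr([[25,0,7],[75,0,14],[130,0,15],[150,0,13]])[:,1]).round().astype(int):
    o=np.where(np.abs(np.diff(g[r,190:330]))>35)[0]+190;print(r,o)
E
```

```text
tool_pos: [0.5904, 0.0457, 0.1036]
wrist_force: [0.6, -0.6, 0.4]
gripper_width: 0.0648
wrist_force: [-0.3, 0.1, 0.2]
gripper_width: 0.0649
time_s: 33.3
tool_pos: [0.5004, 0.0457, 0.2263]
wrist_force: [0.6, -0.5, 0.6]
[(82, np.float64(6.1)), (83, np.float64(92.9)), (84, np.float64(-15.9)), (90, np.float64(5.6)), (92, np.float64(-61.9)), (93, np.float64(-103.1)), (94, np.float64(16.4)), (95, np.float64(12.1)), (135, np.float64(-13.6)), (136, np.float64(6.5)), (137, np.float64(7.8)), (220, np.float64(-7.9)), (221, np.float64(-31.8)), (222, np.float64(28.9)), (223, np.float64(10.8)), (327, np.float64(91.9)), (328, np.float64(63.2)), (329, np.float64(-10.6)), (336, np.float64(-11.0)), (337, np.float64(-31.1)), (338, np.float64(-49.9)), (339, np.float64(-66.0)), (340, np.float64(-27.9))]
lip [[217.1, 94.0], [246.6, 93.7], [276.1, 93.4], [246.6, 96.8]]
short lo top [[217.4, 94.7], [246.7, 94.4], [276.0, 94.1], [246.7, 97.5]]
f1 lo [[216.0, 136.7], [246.5, 136.4], [277.0, 136.1], [246.5, 139.7]]
f2 lo [[216.3, 220.5], [247.1, 220.3], [277.9, 220.0], [247.1, 223.6]]
f2 hi [[218.7, 325.4], [248.4, 325.4], [278.2, 325.1], [248.5, 328.5]]
tip pred 183.5 137.6 dark rows near tip 132 144 138.0
tip pred 310.3 136.4 dark rows near tip 133 142 137.5
tip pred 183.5 219.4 dark rows near tip 216 225 220.5
tip pred 311.4 218.4 dark rows near tip 215 225 220.0
120 [217 218 276 279 311 313]
172 [215 216 276 283 312 313]
232 [215 216 277 285 313 314 322 325 328]
254 [191 192 215 216 277 282 307 313 314]
```

All three edges are within about 1 mm of their pointers, the slates are centred, and the robot is clear. I'll hand in.

```bash
python3 -c "
from cell import ctrl
print(ctrl.hand_in())"
```

```text
the job is handed in; nothing more can be done
None
```

I laid all three slates on the deck and handed the job in at about 33 s of the 61 s allowed; no verdict was reported. The order was the short slate against the lip, the left-hand full slate at the lower pointers, then the right-hand full slate at the upper pointers. Each was lowered until the wrist force showed it touching (about 6–13 N), then released.

- **Last check:** A final wrist picture, taken with the gripper lifted clear, was measured in code rather than viewed because I had used all 12 picture views.
    - **Edges:** Both full slates' lower edges are within about 1 mm of the measured pointer tips.
    - **Lip and centring:** The short slate is flush at the lip. All three are within about 1 mm of the middle.
- **Pointers:** The lower pair showed no sign of having moved. The upper pair showed about 1 px (1 mm) from the predicted row, which is within measuring error.
- **Disagreements:**
    - **Camera heights:** The wrist camera read heights about 2.5 mm low.
    - **Slate shift in the grip:** Each slate came out 1–4 mm off along the slope as it tilted in the grip, so I nudged each into place from a close view before releasing.
- **Not checked:** I took no final picture of the glassware or offcut. No pick or placing came near them, and the wrist force stayed low except for one deliberate touch on the bench (about 17 N).

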